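Set the label gauge and free-run the roll cap

ROBOT

A 6-joint arm with a two-finger parallel gripper is mounted at the origin on a cart in front of the work surface, level with it; the furniture and walls round the work are solid. World frame = base frame: x ahead of the robot, y to its left, z up, the work surface at z = 0. Lengths are in m, angles in rad, forces in N, time in s.
With the tool pointing down it reaches from about 0.35 to 0.775 m from the base axis. Payload 7.3 kg.
Tool frame: the origin (TCP) lies at the very end of the fingers, on their centre line; the grasp point (between the pads) lies 19 mm behind it; z points along the fingers, y is the direction in which the jaws open and shut (so a half turn about z gives the same grasp; the last joint's range is limited). The gripper opens to 92 mm and grips with 3 to 60 N. Pads are 19 mm wide; open, the fingers measure 130 mm over their backs; the gripper's body (75 mm by 190 mm) begins 47 mm behind the grasp point.
Start: joints at [1.143, 0.342, 1.524, -0, 1.275, -0.146], TCP at [0.146, 0.504, 0.227] pointing down, gripper open.
Joint ranges: [-2.53, 2.53], [-0.77, 2.02], [0.04, 2.7], [-1, 4.14], [0.28, 2.66], [-3.11, 3.11]. Speed limits (rad/s): [2.57, 2.57, 3.14, 3.14, 3.14, 3.14].

INTERFACE

Orientations are given as [roll, pitch, yaw] about the fixed x, y, z axes, in that order (R = Rz(yaw) Ry(pitch) Rx(roll)).
In Python, from cell import robot gives the robot as it stands. The module is installed in compiled form; this text tells all that it offers.
- The arm moves only by the tool carry_out, never from a script. Its argument "series" is a list of rows, each an object with "jaw": the opening in per cent of the stroke, from 0 (shut) to 100 (fully open); "travel": the shift along the tool's x, y, z in units of 60 mm (1.0 is 60 mm), a list of three; "twist": the turn about the tool's z in units of 6 degrees (1.0 is 6 degrees). A call has 1 to 8 rows; each row shifts and turns the commanded pose from where the row before left it, along the tool's axes as they then stand; what a row does not reach is not made up. A row lasts 1/8 s, in which the tool goes at most 62.5 mm and 10.7 degrees, less where a joint would pass 70% of its speed; a pose out of reach is approached as far as the arm can. A call is refused whole if a number of a shift passes 1 or a number of a turn 1, either way. A call with a gripper value outside its range is refused whole. The fingers move at their own pace and stop on an object; "squeeze" is the grip in N (left out, the last holds). Time passes only in rows, so rows that do not move let the fingers close. It gives the time, the measured TCP pose, the force and the opening at its end, in the units of the state.
- robot.observe(): the state, without advancing time (a new reading comes with each control period).
- robot.read_camera(name): name is "side" or "top" or "wrist"; returns the picture (480x640x3 uint8, blue, green, red); there is no depth.
- robot.calibration(name): a dict with "intrinsics" (3x3 intrinsics, pixels), "cam_to_world" (4x4, takes a point from camera to world coordinates); the wrist camera has in their place "tool_from_camera" (4x4, takes a point from camera to tool coordinates, whose origin is the TCP and whose axes are the flange's). Camera axes: x right, y up, looking along -z (the intrinsics and any distortion apply to the point x, -y, -z); pixel columns grow to the right and rows downward; lengths in m; the calibration is good to about 2 mm. A picture is of the moment at which its call begins: read the wrist's pose just before it. calibration takes no time and is no camera call.
- robot.hand_in(): hands the job in, once; it reports no verdict.
Trained networks look in the newest picture that a camera, given by its name, has taken for a name from the list of things; names that differ only in an ending like _2 or _b are one class to them, and where a whole thing is asked for, a point or a joint stands for the part that bears it (a point fixed in the world has none). Each returns a list of dicts, best first, with "score" (0 to 1); they miss things now and then, are a little off and sometimes report something else, mostly with a low value. They report only what shows in the picture. A call takes as long as a camera call.
- robot.regions_of(camera, query): "pixels" (480x640 bool, what is visible of it) and "xy" ([column, row] in pixels, amid what is visible of it).
The state is a dict: "time": time; "qpos": joint angles; "qvel": joint speeds; "joint_efforts": joint torques, N m; "tool_pos": TCP position; "tool_rot": TCP orientation; "contact_force": force on the tool from outside, world axes, zero at the start; "torque": the same for the moment, N m; "opening": finger opening in m.
Only numpy, scipy, OpenCV 4.12 (cv2) and the standard library are available. Lean on these libraries where they do the work, as an engineer would, in place of code of your own. Each camera call takes 0.05 s, during which the arm holds its last target. There are 200 camera calls.

TASK

Get the label station ready: turn the black knob of the length gauge in small turns until its sliding pointer stands opposite the tip of the pointed tab (not the square one). Then screw the knurled metal cap on the label-roll stand down clockwise until it bottoms out, back it off a quarter turn so that the roll can run free, and finish there with the gripper still closed on the cap, holding it. Leave the things lying around where they are.

Things in the scene. Friction and masses are not known exactly. Their poses are not given: they have to be found in the camera images.
- knob_grip (a point): (sizes here and below in mm) gauge knob: black fluted cylinder, 36 diameter, 26 high, vertical axis, on the flat top of the gauge's housing (54x60, top 44 above the table). Point on the axis, half-way up the knob (13 above the housing top, 57 above the table); turns with the knob. Nothing on the gauge is higher than the housing's top except the knob. The fingers can go round it at any yaw
- gauge_knob (a joint): turn of the gauge knob in rad, positive counter-clockwise seen from above. A rack drives the pointer 10 mm per rad: positive moves it to +y of the gauge (to the left as seen from the robot). Range -4.5 to 4.5; stiff (0.05 N m), stays where it is left
- gauge: label-length gauge, fixed to the table: grey plate 130 (x) by 150 (y), 10 thick, with the knob's housing at its near (-x) side (knob axis at x = -25, y = 0) and an aluminium scale, 58x136, top 30 above the table, at its far side. Origin under the plate's centre; x away from the robot, y along the scale; its place and yaw (up to 0.3) vary, and it may be left or right of the roll stand
- pointer_tip (a point): tip of the dark steel pointer (block 16x14x8 with a V nose, 8 long, toward +x) that the knob slides along the scale (y of the gauge); tip at 34.5 above the table
- mark_tip (a point): tip of the pointed tab's V nose (8 long), which faces the pointer (toward -x of the gauge): the mark. Axes as the gauge's. The tab is a fixed dark steel block 16x14x8 on the far half of the scale, on either side of the pointer by 8 to 26 mm at the start; the other tab on the scale is alike without the nose
- roll_stand: roll stand, fixed to the table: grey plate 110x110x10 with a roll of labels (72 diameter, 33 high, top 43 above the table) on an upright spindle at its centre, and the screw cap on the spindle's thread. Origin under the plate's centre; place and yaw (up to 0.3) vary
- screw_cap: screw cap of the roll stand: knurled aluminium cap, grip 38 diameter and 26 high above a flange of 48 diameter, 4 high. Origin on the axis at the cap's underside, which is 44 above the table when bottomed; it rises 6 mm per turn unscrewed (does not turn with the cap)
- cap_grip (a point): centre of the cap's grip, on the axis, 17 above the cap's underside (61 above the table when bottomed, 1 mm higher per rad unscrewed); half-way up the grip, of which 13 mm lie above and 13 mm below; turns with the cap
- cap_turn (a joint): turn of the screw cap in rad: 0 bottomed out (a hard stop), positive unscrewed (counter-clockwise seen from above), at most 4.4. Starts 2.0 to 3.4. Stiff (0.05 N m), stays where it is left
- carton: red folding carton 73x59x134, standing at the back right; a bystander, loose; origin at the centre of its underside
- canister: slim spray canister, 50 diameter, 193 high, standing at the back; a bystander, loose; origin at the centre of its underside
- tape: roll of masking tape lying flat, 100 diameter, 25 high; a bystander, loose; origin at the centre of its underside
- brush: wooden scrub brush, 62x152x46, bristles down, at the back; a bystander, loose; origin at the centre of its underside
- marker: marker pen lying near the front edge, 135 long, 17 thick; a bystander, loose; origin at the centre of its underside
- driver: screwdriver lying at the far left, beyond the heat sealer (a fixed green machine along the left side of the work, whose raised arm reaches 250 above the table: keep clear), 200 long, 28 thick; a bystander, loose; origin at the centre of its underside
- ink_pad: flat ink pad, 69x98x14, at the right; a bystander, loose; origin at the centre of its underside

How it is judged:
By the outcome, as a careful person would: the job done as asked, in the order asked, and still so for the second after the job is handed in, while the arm keeps its last pose, push and grip.
It also fails if it takes over 70 s, if anything falls off the work surface, if the arm or the gripper's body presses on something with over 40 N, if the wrist force passes 120 N, or if a joint passes its speed limit or range.

## Working session

There is one attempt and no reset: what is moved stays moved. The work goes in short steps, Python scripts to look and compute and a tool call to move; the robot and the scene stay as the last step left them, time stands still between calls to the robot, and variables do not carry over. Pictures are saved under pics/ and viewed, about 8 in all and at most 12, crops included, and the job is handed in when it is done.

Besides the shell and the picture viewer there is one more tool, called after "Request:" by a JSON object that holds its "method" and its "body". carry_out: Moves the arm, as the interface text tells. Its arguments: {"type":"object","properties":{"series":{"type":"array"},"squeeze":{"type":"number"}},"required":["series"]}

```bash
mkdir -p pics; cat > h.py <<'E'
import numpy as np, cv2
from cell import robot
from scipy.spatial.transform import Rotation as R
def cam(name, st=None):
    c=robot.calibration(name); K=np.array(c["intrinsics"])
    if "cam_to_world" in c: T=np.array(c["cam_to_world"])
    else:
        st=st or robot.observe(); W=np.eye(4); W[:3,:3]=R.from_euler('xyz',st["tool_rot"]).as_matrix(); W[:3,3]=st["tool_pos"]
        T=W@np.array(c["tool_from_camera"])
    return K,T,c
def pix2z(name,uv,z,st=None):
    K,T,_=cam(name,st); d=np.linalg.solve(K,[uv[0],uv[1],1.]); d=T[:3,:3]@(d*[1,-1,-1]); o=T[:3,3]
    return o+d*(z-o[2])/d[2]
def proj(name,p,st=None):
    K,T,_=cam(name,st); q=T[:3,:3].T@(np.array(p)-T[:3,3]); u=K@(q*[1,-1,-1]); return u[:2]/u[2]
E
python3 - <<'E'
from h import *
s=robot.observe(); print(s)
for n in("top","side","wrist"):
    print(n,robot.calibration(n)); cv2.imwrite(f"pics/{n}0.png",robot.read_camera(n))
zs=dict(knob_grip=.057,pointer_tip=.0345,mark_tip=.0345,screw_cap=.06,gauge=.01,roll_stand=.02)
for n in("top","side"):
    for q,z in zs.items():
        for r in robot.regions_of(n,q)[:2]:
            print(n,q,round(r["score"],2),np.round(r["xy"]),r["pixels"].sum(),pix2z(n,r["xy"],z).round(3))
E
```

```text
{'time': 0.0, 'qpos': array([ 1.14297825e+00,  3.42721708e-01,  1.52503230e+00, -1.73468002e-06,
        1.27537433e+00, -1.45988756e-01]), 'qvel': array([-0.00071181, -0.00092483, -0.00206768,  0.00129838, -0.00200502,
       -0.0017539 ]), 'joint_efforts': array([ 2.17047855e-04, -4.31227076e+01, -2.44225448e+01,  7.19799497e-02,
        5.55974082e-02, -1.50286869e-04]), 'tool_pos': array([0.14581219, 0.50392109, 0.22604015]), 'tool_rot': array([-3.14007306e+00, -2.21756056e-04,  2.85976367e+00]), 'contact_force': array([ 0.25177787, -0.41615511, -0.03730657]), 'torque': array([ 0.00366647,  0.02541612, -0.0329261 ]), 'opening': 0.09233869041887798}
top {'intrinsics': array([[546.56559829,   0.        , 320.38700284],
       [  0.        , 546.56559829, 237.38173711],
       [  0.        ,   0.        ,   1.        ]]), 'cam_to_world': array([[-8.65867466e-04,  9.91351545e-01, -1.31230196e-01,
         3.92852459e-01],
       [-9.99931228e-01, -2.39314682e-03, -1.14809085e-02,
        -8.99569468e-02],
       [-1.16956695e-02,  1.31211230e-01,  9.91285440e-01,
         1.22013466e
[... 1248 characters left out ...]
ew_cap 0.59 [401. 257.] 391 [ 0.504 -0.248  0.06 ]
top screw_cap 0.25 [375. 163.] 882 [ 0.71  -0.196  0.06 ]
top gauge 0.67 [318. 261.] 3827 [ 0.5   -0.069  0.01 ]
top roll_stand 0.58 [400. 258.] 2513 [ 0.504 -0.251  0.02 ]
top roll_stand 0.2 [310. 173.] 1528 [ 0.697 -0.053  0.02 ]
side pointer_tip 0.58 [339. 183.] 335 [ 0.506 -0.287  0.034]
side pointer_tip 0.18 [338. 202.] 1614 [ 0.517 -0.206  0.034]
side screw_cap 0.76 [340. 185.] 302 [ 0.511 -0.24   0.06 ]
side screw_cap 0.67 [341. 185.] 353 [ 0.509 -0.241  0.06 ]
side gauge 0.64 [352. 261.] 2078 [ 0.508 -0.031  0.01 ]
side roll_stand 0.76 [338. 201.] 1597 [ 0.514 -0.233  0.02 ]
side roll_stand 0.37 [340. 184.] 363 [ 0.501 -0.31   0.02 ]
```

```bash
python3 - <<'E'
import cv2,numpy as np
a=cv2.imread("pics/top0.png")
c=cv2.resize(a[200:320,250:450],None,fx=4,fy=4,interpolation=cv2.INTER_CUBIC)
cv2.imwrite("pics/topcrop.png",c)
E
```

```text
(no output)
```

View pics/top0.png

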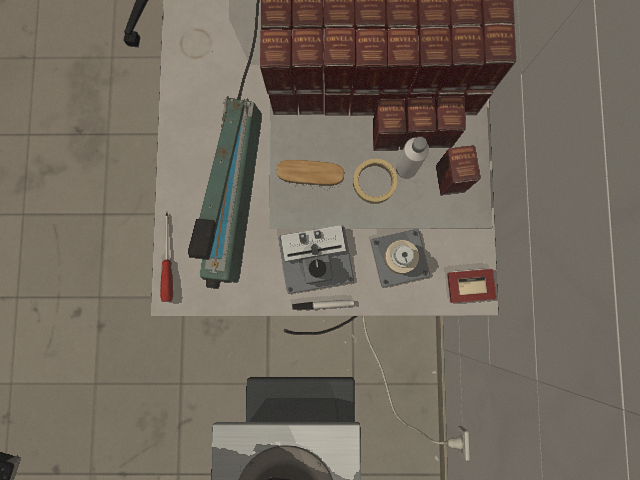

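View pics/topcrop.png

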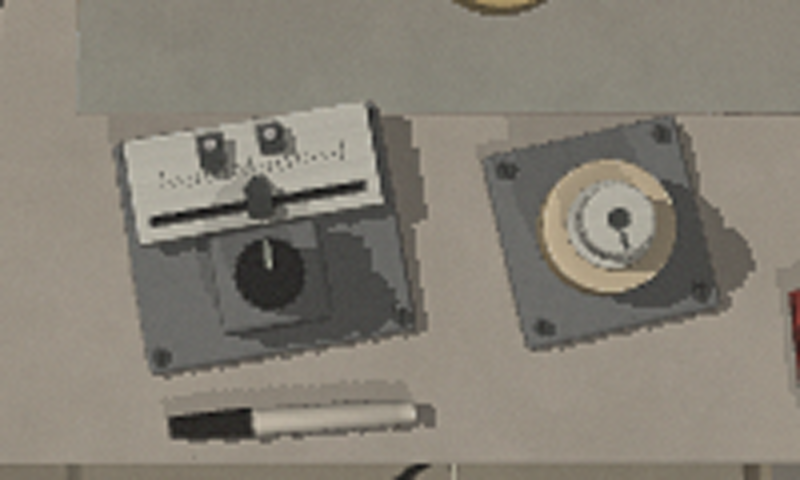

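The top view shows the gauge with its knob at about (317,268), two tabs at about (303,238) and (318,235), and the roll stand with its cap at about (402,256). I'll go in over the gauge for a wrist close-up.

Request:
{"method": "carry_out", "body": {"series": [{"jaw":100,"travel":[-0.68,-0.51,-0.41],"twist":0},{"jaw":100,"travel":[-0.68,-0.51,-0.41],"twist":0},{"jaw":100,"travel":[-0.68,-0.51,-0.41],"twist":0},{"jaw":100,"travel":[-0.68,-0.51,-0.41],"twist":0},{"jaw":100,"travel":[-0.68,-0.51,-0.41],"twist":0}]}}

```text
time: 1.38
tool_pos: [0.3001, 0.2992, 0.3507]
tool_rot: [3.141, 0.001, 2.86]
contact_force: [0.7, 0.0, 0.3]
opening: 0.0914
```

Request:
{"method": "carry_out", "body": {"series": [{"jaw":100,"travel":[-0.54,-0.76,0],"twist":0},{"jaw":100,"travel":[-0.54,-0.76,0],"twist":0},{"jaw":100,"travel":[-0.54,-0.76,0],"twist":0},{"jaw":100,"travel":[-0.54,-0.76,0],"twist":0},{"jaw":100,"travel":[-0.54,-0.76,0],"twist":0},{"jaw":100,"travel":[-0.54,-0.76,0],"twist":0},{"jaw":100,"travel":[-0.54,-0.76,0],"twist":0},{"jaw":100,"travel":[0,0,0],"twist":0}]}}

```text
time: 2.38
tool_pos: [0.429, -0.0722, 0.3491]
tool_rot: [-3.141, -0.001, 2.855]
contact_force: [-0.6, -0.7, -0.5]
opening: 0.0919
```

Request:
{"method": "carry_out", "body": {"series": [{"jaw":100,"travel":[0,0,0.8],"twist":0},{"jaw":100,"travel":[0,0,0.8],"twist":0},{"jaw":100,"travel":[0,0,0.8],"twist":0},{"jaw":100,"travel":[0,0,0],"twist":0},{"jaw":100,"travel":[0,0,0],"twist":0}]}}

```text
time: 3.0
tool_pos: [0.4294, -0.0689, 0.2075]
tool_rot: [3.142, 0.003, 2.86]
contact_force: [0.4, -0.4, 0.8]
opening: 0.0917
```

```bash
cat > look.py <<'E'
from h import *
import sys
s=robot.observe(); print(s["time"],s["tool_pos"].round(4),s["tool_rot"].round(4),s["opening"],s["contact_force"].round(1), s["qpos"].round(2))
cv2.imwrite(f"pics/{sys.argv[1]}.png",robot.read_camera("wrist"))
zs=dict(knob_grip=.06,pointer_tip=.0345,mark_tip=.0345,screw_cap=.065,gauge=.01,roll_stand=.02)
for q in sys.argv[2:]:
    for r in robot.regions_of("wrist",q)[:2]:
        print(q,round(r["score"],2),np.round(r["xy"]),r["pixels"].sum(),pix2z("wrist",r["xy"],zs[q],s).round(4))
E
python3 look.py w1 knob_grip pointer_tip mark_tip gauge
```

```text
3.0 [ 0.4294 -0.0689  0.2075] [3.1415e+00 2.6000e-03 2.8605e+00] 0.09167127350320027 [ 0.4 -0.4  0.8] [-0.34  0.19  1.79  0.    1.16 -1.63]
knob_grip 0.58 [331. 286.] 1654 [ 0.4832 -0.0708  0.06  ]
pointer_tip 0.57 [350. 314.] 295 [ 0.5259 -0.0628  0.0345]
mark_tip 0.5 [381. 322.] 101 [ 0.5428 -0.0358  0.0345]
gauge 0.73 [344. 274.] 15017 [ 0.4942 -0.0583  0.01  ]
```

View pics/w1.png

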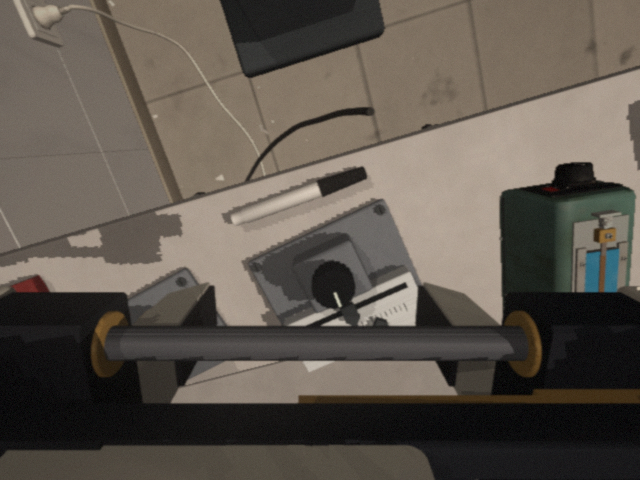

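The wrist view shows the knob at (333,285), but the gripper itself hides the tabs at about (380,322). I'll turn the tool round so that the camera looks at the scale.

Request:
{"method": "carry_out", "body": {"series": [{"jaw":100,"travel":[0,0,0],"twist":1},{"jaw":100,"travel":[0,0,0],"twist":1},{"jaw":100,"travel":[0,0,0],"twist":1},{"jaw":100,"travel":[0,0,0],"twist":1},{"jaw":100,"travel":[0,0,0],"twist":1},{"jaw":100,"travel":[0,0,0],"twist":1},{"jaw":100,"travel":[0,0,0],"twist":1},{"jaw":100,"travel":[0,0,0],"twist":1}]}}

```text
time: 4.25
tool_pos: [0.4287, -0.0692, 0.2064]
tool_rot: [3.141, 0.001, 2.018]
contact_force: [0.2, 0.0, 0.7]
opening: 0.0919
```

Request:
{"method": "carry_out", "body": {"series": [{"jaw":100,"travel":[0,0,0],"twist":1},{"jaw":100,"travel":[0,0,0],"twist":1},{"jaw":100,"travel":[0,0,0],"twist":1},{"jaw":100,"travel":[0,0,0],"twist":1},{"jaw":100,"travel":[0,0,0],"twist":1},{"jaw":100,"travel":[0,0,0],"twist":1},{"jaw":100,"travel":[0,0,0],"twist":1},{"jaw":100,"travel":[0,0,0],"twist":1}]}}

```text
time: 5.25
tool_pos: [0.4288, -0.0692, 0.2064]
tool_rot: [3.14, -0.0, 1.181]
contact_force: [-0.4, -0.1, -0.3]
opening: 0.092
```

Request:
{"method": "carry_out", "body": {"series": [{"jaw":100,"travel":[0,0,0],"twist":1},{"jaw":100,"travel":[0,0,0],"twist":1},{"jaw":100,"travel":[0,0,0],"twist":1},{"jaw":100,"travel":[0,0,0],"twist":1},{"jaw":100,"travel":[0,0,0],"twist":1},{"jaw":100,"travel":[0,0,0],"twist":1},{"jaw":100,"travel":[0,0,0],"twist":1},{"jaw":100,"travel":[0,0,0],"twist":1}]}}

```text
time: 6.25
tool_pos: [0.4288, -0.0692, 0.2064]
tool_rot: [3.141, -0.001, 0.343]
contact_force: [-0.4, -0.1, -0.4]
opening: 0.0917
```

Request:
{"method": "carry_out", "body": {"series": [{"jaw":100,"travel":[0.8,0,0],"twist":0.85},{"jaw":100,"travel":[0,0,0],"twist":0.85},{"jaw":100,"travel":[0,0,0],"twist":0},{"jaw":100,"travel":[0,0,0],"twist":0}]}}

```text
time: 6.75
tool_pos: [0.4734, -0.0529, 0.206]
tool_rot: [3.141, -0.0, 0.17]
contact_force: [-0.1, -0.3, 0.0]
opening: 0.0918
```

```bash
python3 look.py w2 knob_grip pointer_tip mark_tip gauge screw_cap
```

```text
6.75 [ 0.4734 -0.0529  0.206 ] [ 3.1415e+00 -4.0000e-04  1.6990e-01] 0.09176076765741144 [-0.1 -0.3  0. ] [-0.27  0.27  1.69  0.    1.18  1.13]
knob_grip 0.56 [336. 222.] 1720 [ 0.4836 -0.0688  0.06  ]
pointer_tip 0.87 [337. 166.] 417 [ 0.5273 -0.0626  0.0345]
pointer_tip 0.22 [332. 183.] 21099 [ 0.5122 -0.0614  0.0345]
mark_tip 0.63 [313. 130.] 373 [ 0.5528 -0.0379  0.0345]
gauge 0.93 [335. 182.] 21214 [ 0.511  -0.0654  0.01  ]
```

View pics/w2.png

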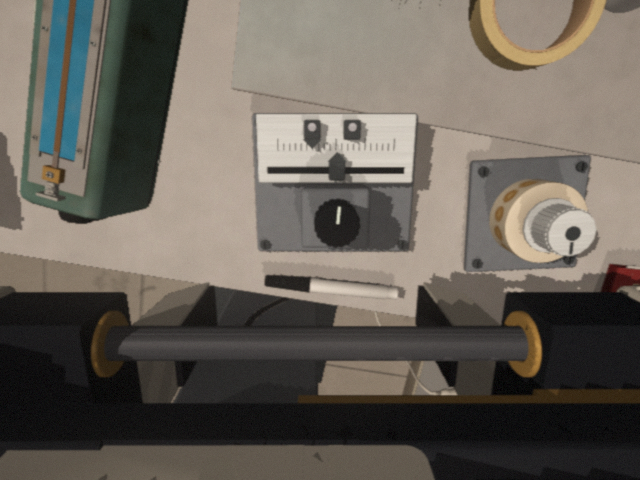

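The wrist view shows the gauge square in the picture: knob (337,222), pointer nose (337,153), left tab (313,130), right tab (352,130). I'll move over the knob and look closer to confirm which tab is pointed.

Request:
{"method": "carry_out", "body": {"series": [{"jaw":100,"travel":[0.06,0.15,0.7],"twist":0},{"jaw":100,"travel":[0.06,0.15,0.7],"twist":0},{"jaw":100,"travel":[0,0,0],"twist":0},{"jaw":100,"travel":[0,0,0],"twist":0}]}}

```text
time: 7.55
tool_pos: [0.4843, -0.0693, 0.123]
tool_rot: [3.141, -0.001, 0.168]
contact_force: [-0.0, 0.2, -0.6]
opening: 0.0917
```

```bash
python3 look.py w3 knob_grip pointer_tip mark_tip gauge; python3 -c "
import cv2
a=cv2.imread('pics/w3.png');cv2.imwrite('pics/w3c.png',cv2.resize(a[0:240,180:500],None,fx=2.5,fy=2.5,interpolation=2))"
```

```text
7.55 [ 0.4843 -0.0693  0.123 ] [ 3.1411e+00 -1.3000e-03  1.6840e-01] 0.09166967161361762 [-0.   0.2 -0.6] [-0.3   0.39  1.77  0.    0.98  1.1 ]
knob_grip 0.66 [600. 263.] 4139 [ 0.5134 -0.2439  0.06  ]
knob_grip 0.63 [313. 263.] 3284 [ 0.4838 -0.0685  0.06  ]
pointer_tip 0.67 [316. 191.] 713 [ 0.5244 -0.0631  0.0345]
pointer_tip 0.23 [551.  29.] 5302 [ 0.6415 -0.1834  0.0345]
mark_tip 0.97 [284. 140.] 716 [ 0.5528 -0.0378  0.0345]
gauge 0.95 [314. 206.] 34401 [ 0.5105 -0.0646  0.01  ]
```

View pics/w3c.png

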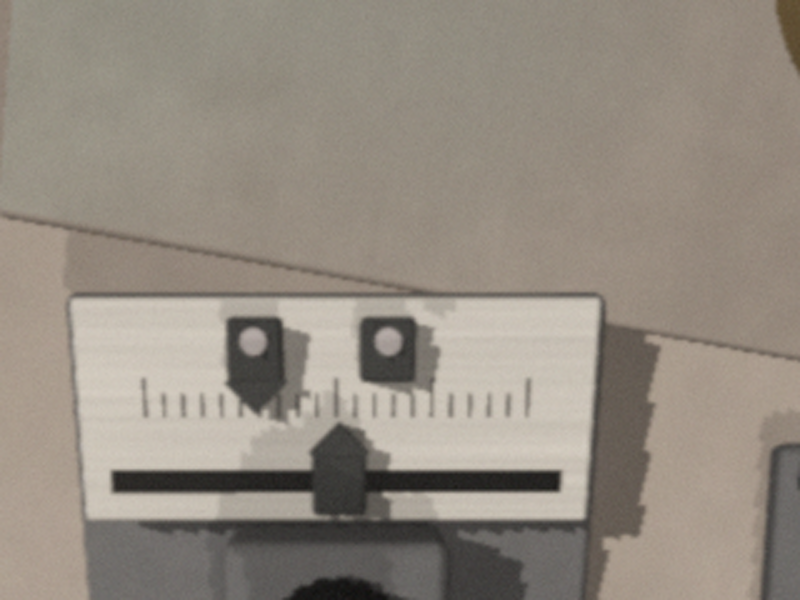

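The crop shows that the left tab is the pointed one, with its tip at crop (256,412). The pointer tip is at (340,425), about 21 mm to the right. I'll pre-rotate the tool −60°, descend and grip, so that a CCW turn ends in the viewing pose.

Request:
{"method": "carry_out", "body": {"series": [{"jaw":100,"travel":[0,0,0],"twist":1},{"jaw":100,"travel":[0,0,0],"twist":1},{"jaw":100,"travel":[0,0,0],"twist":1},{"jaw":100,"travel":[0,0,0],"twist":1},{"jaw":100,"travel":[0,0,0],"twist":1},{"jaw":100,"travel":[0,0,0],"twist":1},{"jaw":100,"travel":[0,0,0],"twist":1},{"jaw":100,"travel":[0,0,0],"twist":1}]}}

```text
time: 8.8
tool_pos: [0.484, -0.0692, 0.1224]
tool_rot: [-3.141, -0.001, -0.673]
contact_force: [0.5, 1.1, -0.4]
opening: 0.0917
```

Request:
{"method": "carry_out", "body": {"series": [{"jaw":100,"travel":[0,0,0.5],"twist":1},{"jaw":100,"travel":[0,0,0.5],"twist":1},{"jaw":100,"travel":[0,0,0.22],"twist":0},{"jaw":100,"travel":[0,0,0],"twist":0}]}}

```text
time: 9.3
tool_pos: [0.4836, -0.0692, 0.0484]
tool_rot: [3.141, 0.001, -0.877]
contact_force: [-0.1, 0.6, 0.6]
opening: 0.0918
```

```bash
python3 - <<'E'
from h import *
s=robot.observe();print(s["tool_pos"],s["tool_rot"])
s=dict(tool_pos=np.array([0.4843,-0.0693,0.123]),tool_rot=[3.1411,-.0013,.1684])
K,T,_=cam("wrist",s)
m=pix2z("wrist",(180+256/2.5,412/2.5),.0345,s);p=pix2z("wrist",(180+340/2.5,425/2.5),.0345,s)
y=np.array([-np.sin(.17),np.cos(.17),0]);print(m,p,(m-p)@y, (m-p)@[np.cos(.17),np.sin(.17),0])
E
```

```text
[ 0.48360892 -0.06915897  0.0483878 ] [ 3.14117322e+00  8.25220948e-04 -8.76550277e-01]
[ 0.53766937 -0.03840687  0.0345    ] [ 0.53806209 -0.06027433  0.0345    ] 0.021618680179915858 0.003312529275761826
```

Request:
{"method": "carry_out", "body": {"series": [{"jaw":0,"travel":[0,0,0],"twist":0},{"jaw":0,"travel":[0,0,0],"twist":0},{"jaw":0,"travel":[0,0,0],"twist":0},{"jaw":0,"travel":[0,0,0],"twist":0},{"jaw":0,"travel":[0,0,0],"twist":0},{"jaw":0,"travel":[0,0,0],"twist":0}], "squeeze": 20}}

```text
time: 10.05
tool_pos: [0.4835, -0.0694, 0.0485]
tool_rot: [3.141, 0.0, -0.878]
contact_force: [-9.5, -11.8, 4.8]
opening: 0.0363
```

Request:
{"method": "carry_out", "body": {"series": [{"jaw":0,"travel":[0,0.02,0],"twist":0},{"jaw":0,"travel":[0,0,0],"twist":0},{"jaw":0,"travel":[0,0,0],"twist":0}]}}

```text
time: 10.42
tool_pos: [0.4831, -0.0698, 0.0485]
tool_rot: [-3.141, -0.0, -0.879]
contact_force: [1.8, 2.8, -1.4]
opening: 0.0354
```

Now it is centred. Turn CCW by 60°.

Request:
{"method": "carry_out", "body": {"series": [{"jaw":0,"travel":[0,0,0],"twist":-1},{"jaw":0,"travel":[0,0,0],"twist":-1},{"jaw":0,"travel":[0,0,0],"twist":-1},{"jaw":0,"travel":[0,0,0],"twist":-1},{"jaw":0,"travel":[0,0,0],"twist":-1},{"jaw":0,"travel":[0,0,0],"twist":-1}]}}

```text
time: 11.18
tool_pos: [0.4835, -0.0691, 0.0485]
tool_rot: [-3.14, -0.001, -0.248]
contact_force: [4.1, 7.0, -1.5]
opening: 0.0357
```

Request:
{"method": "carry_out", "body": {"series": [{"jaw":0,"travel":[0,0,0],"twist":-1},{"jaw":0,"travel":[0,0,0],"twist":-1},{"jaw":0,"travel":[0,0,0],"twist":-1},{"jaw":0,"travel":[0,0,0],"twist":-1},{"jaw":0,"travel":[0,0,0],"twist":0},{"jaw":0,"travel":[0,0,0],"twist":0}]}}

```text
time: 11.92
tool_pos: [0.4835, -0.0685, 0.0485]
tool_rot: [-3.14, -0.002, 0.168]
contact_force: [4.0, 10.6, -1.5]
opening: 0.035
```

```bash
cat > tips.py <<'E'
from h import *
import sys
# tips from masks: pointer nose = extreme along +x of gauge, mark nose = extreme along -x
YAW=0.17; ex=np.array([np.cos(YAW),np.sin(YAW),0]); ey=np.array([-np.sin(YAW),np.cos(YAW),0])
s=robot.observe(); print(s["time"],s["tool_pos"].round(4),s["tool_rot"].round(3),s["torque"].round(2))
cv2.imwrite(f"pics/{sys.argv[1]}.png",robot.read_camera("wrist")); P={}
for q,sg in(("pointer_tip",1),("mark_tip",-1)):
    for r in robot.regions_of("wrist",q)[:2]:
        v,u=np.nonzero(r["pixels"]); w=np.array([pix2z("wrist",(a,b),.0345,s) for a,b in zip(u,v)]) if len(u)<6000 else None
        if w is None: continue
        d=sg*(w@ex); t=w[d>d.max()-.003].mean(0); c=w[d>d.max()-.0075]
        print(q,round(r["score"],2),np.round(r["xy"]),len(u),"tip",t.round(4),"ey:",round(t@ey*1e3,1),"mean ey:",round(w@ey@np.ones(len(w))/len(w)*1e3,1),"width",round(np.ptp(w@ey)*1e3,1))
E
python3 tips.py w4
```

```text
11.925 [ 0.4835 -0.0685  0.0485] [-3.14e+00 -2.00e-03  1.68e-01] [ 1.65 -0.54  0.05]
pointer_tip 0.81 [295. 208.] 1367 tip [ 0.5349 -0.0503  0.0345] ey: -140.1 mean ey: -139.9 width 14.7
mark_tip 0.84 [273. 144.] 1642 tip [ 0.5392 -0.0383  0.0345] ey: -129.0 mean ey: -129.3 width 15.7Traceback (most recent call last):
  File "tips.py", line 9, in <module>
    v,u=np.nonzero(r["pixels"]); w=np.array([pix2z("wrist",(a,b),.0345,s) for a,b in zip(u,v)]) if len(u)<6000 else None
                                             ~~~~~^^^^^^^^^^^^^^^^^^^^^^^
  File "h.py", line 12, in pix2z
    K,T,_=cam(name,st); d=np.linalg.solve(K,[uv[0],uv[1],1.]); d=T[:3,:3]@(d*[1,-1,-1]); o=T[:3,3]
          ~~~^^^^^^^^^
  File "h.py", line 5, in cam
    c=robot.calibration(name); K=np.array(c["intrinsics"])
ValueError: time passes only in moves, steps and waits
```

Request:
{"method": "carry_out", "body": {"series": [{"jaw":60,"travel":[0,0,0],"twist":0},{"jaw":60,"travel":[0,-0.015,0],"twist":0},{"jaw":60,"travel":[0,0,0],"twist":1},{"jaw":60,"travel":[0,0,0],"twist":1},{"jaw":60,"travel":[0,0,0],"twist":1},{"jaw":60,"travel":[0,0,0],"twist":1},{"jaw":60,"travel":[0,0,0],"twist":1},{"jaw":60,"travel":[0,0,0],"twist":1}]}}

```text
time: 13.08
tool_pos: [0.4824, -0.0695, 0.0485]
tool_rot: [3.141, 0.0, -0.463]
contact_force: [-0.6, 0.5, 0.3]
opening: 0.0552
```

Request:
{"method": "carry_out", "body": {"series": [{"jaw":60,"travel":[0,0,0],"twist":1},{"jaw":60,"travel":[0,0,0],"twist":1},{"jaw":60,"travel":[0,0,0],"twist":1},{"jaw":60,"travel":[0,0,0],"twist":1},{"jaw":60,"travel":[0,0,0],"twist":0.6},{"jaw":60,"travel":[0,0,0],"twist":0},{"jaw":0,"travel":[0,0,0],"twist":0},{"jaw":0,"travel":[0,0,0],"twist":0}]}}

```text
time: 14.08
tool_pos: [0.4826, -0.0692, 0.0485]
tool_rot: [-3.142, 0.0, -0.941]
contact_force: [0.1, 0.4, 0.4]
opening: 0.0395
```

Request:
{"method": "carry_out", "body": {"series": [{"jaw":0,"travel":[0,0,0],"twist":0},{"jaw":0,"travel":[0,0,0],"twist":0},{"jaw":0,"travel":[0,0,0],"twist":0}]}}

```text
time: 14.45
tool_pos: [0.4826, -0.0692, 0.0485]
tool_rot: [3.141, 0.0, -0.941]
contact_force: [-0.5, -0.7, -0.2]
opening: 0.0351
```

Request:
{"method": "carry_out", "body": {"series": [{"jaw":0,"travel":[0,0,0],"twist":-1},{"jaw":0,"travel":[0,0,0],"twist":-1},{"jaw":0,"travel":[0,0,0],"twist":-1},{"jaw":0,"travel":[0,0,0],"twist":-1},{"jaw":0,"travel":[0,0,0],"twist":-1},{"jaw":0,"travel":[0,0,0],"twist":-1},{"jaw":0,"travel":[0,0,0],"twist":-1},{"jaw":0,"travel":[0,0,0],"twist":-1}]}}

```text
time: 15.45
tool_pos: [0.4829, -0.0687, 0.0485]
tool_rot: [-3.141, -0.0, -0.101]
contact_force: [1.3, 2.6, -0.1]
opening: 0.0354
```

Request:
{"method": "carry_out", "body": {"series": [{"jaw":0,"travel":[0,0,0],"twist":-1},{"jaw":0,"travel":[0,0,0],"twist":-1},{"jaw":0,"travel":[0,0,0],"twist":-0.6},{"jaw":0,"travel":[0,0,0],"twist":0},{"jaw":0,"travel":[0,0,0],"twist":0}]}}

```text
time: 16.08
tool_pos: [0.4829, -0.0686, 0.0485]
tool_rot: [-3.141, -0.001, 0.167]
contact_force: [2.2, 5.4, 0.9]
opening: 0.0353
```

```bash
python3 - <<'E'
t=open("h.py").read()
t=t.replace("def cam(","CAL={}\ndef cam(",1).replace('c=robot.calibration(name);','c=CAL.get(name) or CAL.setdefault(name,robot.calibration(name));')
open("h.py","w").write(t)
E
python3 tips.py w5;python3 -c "
import cv2
a=cv2.imread('pics/w5.png');cv2.imwrite('pics/w5c.png',cv2.resize(a[80:260,180:420],None,fx=3.3,fy=3.3,interpolation=2))"
```

```text
16.075 [ 0.4829 -0.0686  0.0485] [-3.141e+00 -1.000e-03  1.670e-01] [ 0.87 -0.15 -0.01]
pointer_tip 0.78 [270. 205.] 1429 tip [ 0.5334 -0.0397  0.0345] ey: -129.4 mean ey: -128.8 width 15.6
mark_tip 0.9 [270. 143.] 1577 tip [ 0.539  -0.0383  0.0345] ey: -128.9 mean ey: -129.2 width 14.8
mark_tip 0.2 [308. 388.] 1538 tip [ 0.4267 -0.0772  0.0345] ey: -148.3 mean ey: -146.4 width 61.0
```

View pics/w5c.png

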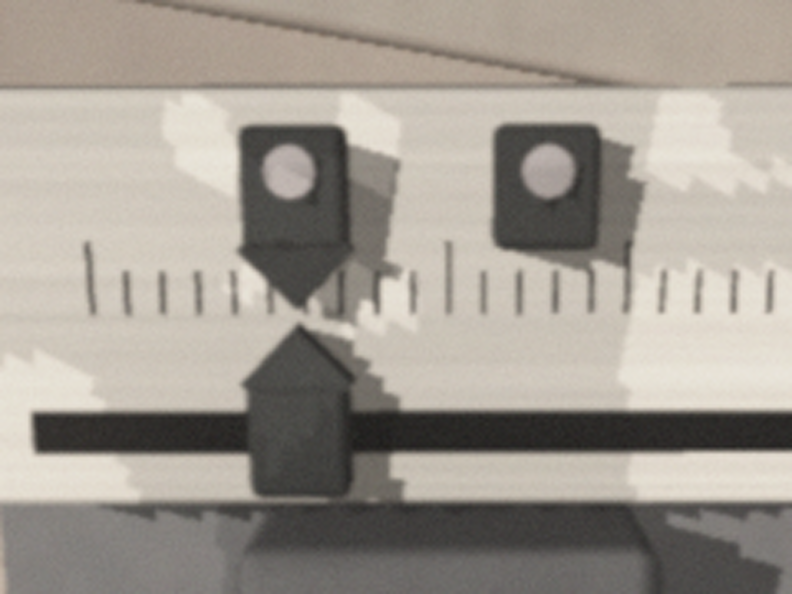

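The crop shows the two tips in line at column 299 (pointer row 325, mark row 306), so the offset is under 0.3 mm. I'll release, lift, check again, and go to the cap.

Request:
{"method": "carry_out", "body": {"series": [{"jaw":100,"travel":[0,0,0],"twist":0},{"jaw":100,"travel":[0,0,0],"twist":0},{"jaw":100,"travel":[0,0,0],"twist":0},{"jaw":100,"travel":[0,0,-0.7],"twist":0},{"jaw":100,"travel":[0,0,-0.8],"twist":0},{"jaw":100,"travel":[0,0,0],"twist":0},{"jaw":100,"travel":[0,0,0],"twist":0}]}}

```text
time: 17.1
tool_pos: [0.4822, -0.0692, 0.1381]
tool_rot: [-3.141, 0.001, 0.168]
contact_force: [0.3, 0.5, 0.1]
opening: 0.0914
```

```bash
python3 tips.py w6
```

```text
17.1 [ 0.4822 -0.0692  0.1381] [-3.141e+00  1.000e-03  1.680e-01] [-0.03  0.17  0.01]
pointer_tip 0.89 [283. 183.] 571 tip [ 0.5323 -0.0395  0.0345] ey: -129.0 mean ey: -128.8 width 13.9
mark_tip 0.85 [286. 138.] 611 tip [ 0.5403 -0.038   0.0345] ey: -128.9 mean ey: -129.0 width 13.6
```

Request:
{"method": "carry_out", "body": {"series": [{"jaw":100,"travel":[-0.04,0.75,0],"twist":0},{"jaw":100,"travel":[-0.04,0.75,0],"twist":0},{"jaw":100,"travel":[-0.04,0.75,0],"twist":0},{"jaw":100,"travel":[-0.04,0.75,0],"twist":0},{"jaw":100,"travel":[0,0,0],"twist":0},{"jaw":100,"travel":[0,0,0],"twist":0}]}}

```text
time: 18.0
tool_pos: [0.5027, -0.2475, 0.1374]
tool_rot: [-3.139, 0.002, 0.168]
contact_force: [-0.3, 0.3, -0.4]
opening: 0.0917
```

```bash
python3 look.py w7 screw_cap roll_stand; python3 -c "
import cv2
a=cv2.imread('pics/w7.png');cv2.imwrite('pics/w7c.png',a[:340])"
```

```text
18.0 [ 0.5027 -0.2475  0.1374] [-3.1394e+00  1.7000e-03  1.6810e-01] 0.09172996269999792 [-0.3  0.3 -0.4] [-0.59  0.49  1.55  0.    1.1   0.81]
screw_cap 0.7 [325. 245.] 4141 [ 0.5118 -0.2523  0.065 ]
roll_stand 0.89 [323. 221.] 18913 [ 0.5174 -0.2511  0.02  ]
```

View pics/w7c.png

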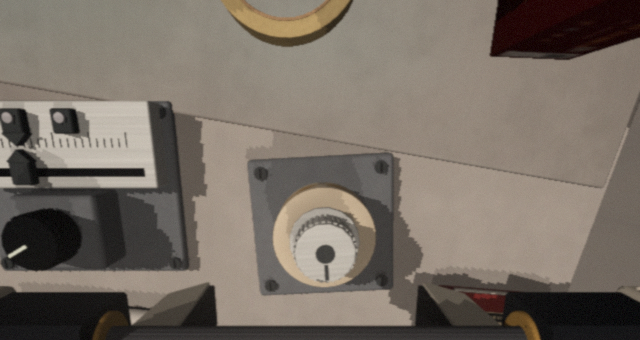

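The wrist picture shows the cap's top hub at (326,254) and the plate's four screws at (262,174), (381,167), (272,286) and (383,281). I'll compute the axis from both.

```bash
python3 - <<'E'
from h import *
s=robot.observe()
print(pix2z("wrist",(325.5,254),.0767,s))
c=[pix2z("wrist",p,.0105,s) for p in((262,174),(381,167),(272,286),(383,281))];print(np.mean(c,0), np.linalg.norm(c[0]-c[1]),np.linalg.norm(c[0]-c[2]))
E
```

```text
[ 0.50990562 -0.25239491  0.0767    ]
[ 0.50969871 -0.25331203  0.0105    ] 0.0892470719243507 0.09030297443528859
```

Request:
{"method": "carry_out", "body": {"series": [{"jaw":100,"travel":[0.1,0.107,0],"twist":0},{"jaw":100,"travel":[0,0,0],"twist":-1},{"jaw":100,"travel":[0,0,0],"twist":-1},{"jaw":100,"travel":[0,0,0],"twist":-1},{"jaw":100,"travel":[0,0,0],"twist":-1},{"jaw":100,"travel":[0,0,0],"twist":-1},{"jaw":100,"travel":[0,0,0],"twist":-1},{"jaw":100,"travel":[0,0,0],"twist":-1}]}}

```text
time: 19.15
tool_pos: [0.511, -0.2534, 0.1387]
tool_rot: [3.141, -0.0, 0.906]
contact_force: [-0.1, -0.1, -0.4]
opening: 0.0919
```

Request:
{"method": "carry_out", "body": {"series": [{"jaw":100,"travel":[0,0,0],"twist":-1},{"jaw":100,"travel":[0,0,0],"twist":-1},{"jaw":100,"travel":[0,0,0],"twist":-1},{"jaw":100,"travel":[0,0,0],"twist":-1},{"jaw":100,"travel":[0,0,0],"twist":-1},{"jaw":100,"travel":[0,0,0],"twist":-1},{"jaw":100,"travel":[0,0,0],"twist":-1},{"jaw":100,"travel":[0,0,0],"twist":-1}]}}

```text
time: 20.15
tool_pos: [0.511, -0.2534, 0.1387]
tool_rot: [3.141, 0.0, 1.743]
contact_force: [0.0, 0.2, -0.4]
opening: 0.0916
```

Request:
{"method": "carry_out", "body": {"series": [{"jaw":100,"travel":[0,0,0.2],"twist":-1},{"jaw":100,"travel":[0,0,0.2],"twist":-1},{"jaw":100,"travel":[0,0,0.2],"twist":-1},{"jaw":100,"travel":[0,0,0.1],"twist":0},{"jaw":100,"travel":[0,0,0],"twist":0}]}}

```text
time: 20.78
tool_pos: [0.5105, -0.2534, 0.0963]
tool_rot: [-3.141, -0.0, 2.052]
contact_force: [-0.3, -0.4, 0.3]
opening: 0.0917
```

```bash
python3 look.py w8 screw_cap; python3 - <<'E'
from h import *
s=robot.observe(); print(proj("wrist",(.5098,-.2528,.0767),s), s["tool_pos"])
E
```

```text
20.775 [ 0.5105 -0.2534  0.0963] [-3.1415e+00 -5.0000e-04  2.0518e+00] 0.0916972292480078 [-0.3 -0.4  0.3] [-0.6   0.55  1.57  0.    1.02 -1.08]
screw_cap 0.55 [315. 271.] 5944 [ 0.5081 -0.2496  0.065 ]
[314.44479824 284.31531702] [ 0.51075888 -0.25366417  0.09692733]
```

Request:
{"method": "carry_out", "body": {"series": [{"jaw":100,"travel":[0,0,0.4],"twist":0},{"jaw":100,"travel":[0,0,0.31],"twist":0},{"jaw":0,"travel":[0,0,0],"twist":0},{"jaw":0,"travel":[0,0,0],"twist":0},{"jaw":0,"travel":[0,0,0],"twist":0},{"jaw":0,"travel":[0,0,0],"twist":0},{"jaw":0,"travel":[0,0,0],"twist":0},{"jaw":0,"travel":[0,0,0],"twist":0}], "squeeze": 25}}

```text
time: 21.88
tool_pos: [0.5102, -0.2536, 0.054]
tool_rot: [-3.141, -0.0, 2.054]
contact_force: [-1.4, -0.6, 2.5]
opening: 0.0375
```

Request:
{"method": "carry_out", "body": {"series": [{"jaw":0,"travel":[0,0,0.00175],"twist":1},{"jaw":0,"travel":[0,0,0.00175],"twist":1},{"jaw":0,"travel":[0,0,0.00175],"twist":1},{"jaw":0,"travel":[0,0,0.00175],"twist":1},{"jaw":0,"travel":[0,0,0.00175],"twist":1},{"jaw":0,"travel":[0,0,0.00175],"twist":1},{"jaw":0,"travel":[0,0,0.00175],"twist":1},{"jaw":0,"travel":[0,0,0.00175],"twist":1}]}}

```text
time: 22.88
tool_pos: [0.5086, -0.2538, 0.0531]
tool_rot: [-3.138, 0.001, 1.213]
contact_force: [-7.0, -1.7, 4.7]
opening: 0.0373
```

Request:
{"method": "carry_out", "body": {"series": [{"jaw":0,"travel":[0,0,0.00175],"twist":1},{"jaw":0,"travel":[0,0,0.00175],"twist":1},{"jaw":0,"travel":[0,0,0.00175],"twist":1},{"jaw":0,"travel":[0,0,0.00175],"twist":1},{"jaw":0,"travel":[0,0,0.00175],"twist":1},{"jaw":0,"travel":[0,0,0.00175],"twist":1},{"jaw":0,"travel":[0,0,0.00175],"twist":1},{"jaw":0,"travel":[0,0,0.00175],"twist":1}]}}

```text
time: 23.88
tool_pos: [0.5075, -0.2527, 0.0521]
tool_rot: [-3.137, 0.005, 0.375]
contact_force: [-10.9, 1.9, 7.9]
opening: 0.0374
```

```bash
python3 -c "
from h import *
s=robot.observe();print(s)"
```

```text
{'time': 23.875, 'qpos': array([-0.59636962,  0.61101824,  1.61200855, -0.00179952,  0.92505567,
        0.60058053]), 'qvel': array([ 2.70899193e-04, -7.70490423e-04,  1.37487411e-03,  9.85277787e-04,
       -1.30181013e-03,  8.29714874e-01]), 'joint_efforts': array([  1.6547342 , -48.12881827, -22.60259449,   1.20492551,
        -2.97073223,  -1.0502632 ]), 'tool_pos': array([ 0.50747518, -0.25269737,  0.05207911]), 'tool_rot': array([-3.13704605,  0.00484783,  0.37494479]), 'contact_force': array([-10.91765615,   1.9132991 ,   7.88321504]), 'torque': array([0.15085417, 1.88395052, 0.06750182]), 'opening': 0.03741765719966802}
```

Request:
{"method": "carry_out", "body": {"series": [{"jaw":0,"travel":[-0.012,-0.005,0.00175],"twist":1},{"jaw":0,"travel":[-0.012,-0.005,0.00175],"twist":1},{"jaw":0,"travel":[0,0,0.00175],"twist":1},{"jaw":0,"travel":[0,0,0.00175],"twist":1},{"jaw":0,"travel":[0,0,0],"twist":0}]}}

```text
time: 24.5
tool_pos: [0.5072, -0.2519, 0.0518]
tool_rot: [-3.139, 0.004, -0.042]
contact_force: [-6.1, 4.1, 6.3]
opening: 0.0377
```

```bash
cat > st.py <<'E'
from h import *
s=robot.observe();print(s["time"],s["tool_pos"].round(4),s["tool_rot"].round(4),s["torque"].round(3),s["contact_force"].round(1),s["qpos"][5].round(3))
E
python3 st.py
```

```text
24.5 [ 0.5072 -0.2519  0.0518] [-3.1387  0.0039 -0.042 ] [ 0.777  1.156 -0.06 ] [-6.1  4.1  6.3] 1.016
```

Request:
{"method": "carry_out", "body": {"series": [{"jaw":0,"travel":[0,0,0.00175],"twist":1},{"jaw":0,"travel":[0,0,0.00175],"twist":1},{"jaw":0,"travel":[0,0,0],"twist":0}]}}

```text
time: 24.88
tool_pos: [0.5072, -0.2515, 0.0516]
tool_rot: [-3.139, 0.005, -0.251]
contact_force: [-5.3, 7.5, 6.1]
opening: 0.0372
```

```bash
python3 st.py
```

```text
24.875 [ 0.5072 -0.2515  0.0516] [-3.139   0.0045 -0.2515] [ 1.039  1.014 -0.046] [-5.3  7.5  6.1] 1.225
```

Request:
{"method": "carry_out", "body": {"series": [{"jaw":0,"travel":[-0.01,-0.01,0.001],"twist":1},{"jaw":0,"travel":[0,0,0.001],"twist":1},{"jaw":0,"travel":[0,0,0],"twist":0}]}}

```text
time: 25.25
tool_pos: [0.5073, -0.2511, 0.0514]
tool_rot: [-3.14, 0.004, -0.461]
contact_force: [-2.2, 6.1, 5.1]
opening: 0.0376
```

```bash
python3 st.py
```

```text
25.25 [ 0.5073 -0.2511  0.0514] [-3.1401  0.0036 -0.4609] [ 0.893  0.68  -0.115] [-2.2  6.1  5.1] 1.435
```

Request:
{"method": "carry_out", "body": {"series": [{"jaw":0,"travel":[0,0,0.001],"twist":1},{"jaw":0,"travel":[0,0,0.001],"twist":1},{"jaw":0,"travel":[0,0,0],"twist":0}]}}

```text
time: 25.62
tool_pos: [0.5075, -0.2508, 0.0513]
tool_rot: [-3.14, 0.004, -0.67]
contact_force: [-1.5, 6.7, 4.0]
opening: 0.0377
```

```bash
python3 st.py
```

```text
25.625 [ 0.5075 -0.2508  0.0513] [-3.1403  0.0039 -0.6704] [ 1.108  0.558 -0.013] [-1.5  6.7  4. ] 1.645
```

Request:
{"method": "carry_out", "body": {"series": [{"jaw":0,"travel":[0,-0.01,0.00175],"twist":1},{"jaw":0,"travel":[0,0,0.00175],"twist":1},{"jaw":0,"travel":[0,0,0],"twist":0}]}}

```text
time: 26.0
tool_pos: [0.5078, -0.2504, 0.051]
tool_rot: [-3.141, 0.004, -0.88]
contact_force: [-2.5, 6.7, 4.5]
opening: 0.0372
```

```bash
python3 st.py
```

```text
26.0 [ 0.5078 -0.2504  0.051 ] [-3.1414  0.0041 -0.8798] [ 1.058  0.607 -0.079] [-2.5  6.7  4.5] 1.855
```

Request:
{"method": "carry_out", "body": {"series": [{"jaw":0,"travel":[0,0,0.00175],"twist":1},{"jaw":0,"travel":[0,0,0.00175],"twist":1},{"jaw":0,"travel":[0,0,0],"twist":0}]}}

```text
time: 26.38
tool_pos: [0.5082, -0.2502, 0.0509]
tool_rot: [-3.142, 0.004, -1.089]
contact_force: [-1.2, 7.2, 3.7]
opening: 0.0373
```

```bash
python3 st.py
```

```text
26.375 [ 0.5082 -0.2502  0.0509] [-3.1416  0.0038 -1.0894] [1.306 0.326 0.028] [-1.2  7.2  3.7] 2.065
```

```bash
python3 - <<'E'
from h import *
s=robot.observe(); a=robot.read_camera("wrist"); b=robot.read_camera("side")
c=proj("wrist",(.509,-.252,.074),s); d=proj("side",(.509,-.252,.06)); print(c,d)
f=lambda im,p,n,k:cv2.resize(cv2.copyMakeBorder(im,60,60,60,60,0)[int(p[1])+60-n:int(p[1])+60+n,int(p[0])+60-n:int(p[0])+60+n],(400,400),interpolation=2)
cv2.imwrite("pics/w9.png",np.hstack([f(a,c,60,0),f(b,d,50,0)]))
E
```

```text
[316.48496987 326.63566099] [340.08810999 182.07200302]
```

View pics/w9.png

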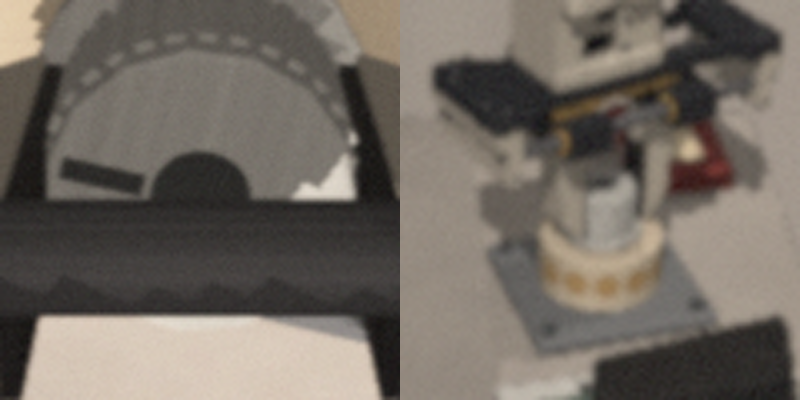

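The picture shows the cap's radial mark at left, (65,170)–(145,185), which fits about 3.1 rad turned with no slip. The stop has not been reached, so I continue.

Request:
{"method": "carry_out", "body": {"series": [{"jaw":0,"travel":[0,-0.01,0.00175],"twist":1},{"jaw":0,"travel":[0,0,0.00175],"twist":1},{"jaw":0,"travel":[0,0,0],"twist":0}]}}

```text
time: 26.85
tool_pos: [0.5094, -0.2527, 0.051]
tool_rot: [-3.142, -0.001, -1.296]
contact_force: [-1.7, -4.1, 1.9]
opening: 0.0379
```

```bash
python3 st.py
```

```text
26.85 [ 0.5094 -0.2527  0.051 ] [-3.1415e+00 -1.5000e-03 -1.2957e+00] [-0.529  0.333  0.436] [-1.7 -4.1  1.9] 2.273
```

Request:
{"method": "carry_out", "body": {"series": [{"jaw":0,"travel":[0,0,0.00175],"twist":1},{"jaw":0,"travel":[0,0,0],"twist":0}]}}

```text
time: 27.1
tool_pos: [0.5093, -0.2526, 0.051]
tool_rot: [-3.141, -0.001, -1.399]
contact_force: [-2.5, -3.4, 4.4]
opening: 0.0375
```

```bash
python3 st.py
```

```text
27.1 [ 0.5093 -0.2526  0.051 ] [-3.1415e+00 -1.1000e-03 -1.3991e+00] [-0.475  0.508  0.586] [-2.5 -3.4  4.4] 2.376
```

Torque rises to 0.44 and then 0.59 N m: the cap is against the stop. I'll unload gently to find the zero-torque yaw.

Request:
{"method": "carry_out", "body": {"series": [{"jaw":0,"travel":[0,0,0],"twist":-0.1},{"jaw":0,"travel":[0,0,0],"twist":0}]}}

```text
time: 27.35
tool_pos: [0.5094, -0.2525, 0.0509]
tool_rot: [-3.141, -0.001, -1.39]
contact_force: [-3.0, -4.3, 4.3]
opening: 0.0374
```

```bash
python3 st.py
```

```text
27.35 [ 0.5094 -0.2525  0.0509] [-3.1413e+00 -8.0000e-04 -1.3898e+00] [-0.717  0.612  0.51 ] [-3.  -4.3  4.3] 2.366
```

Request:
{"method": "carry_out", "body": {"series": [{"jaw":0,"travel":[0,0,0],"twist":-0.1},{"jaw":0,"travel":[0,0,0],"twist":0}]}}

```text
time: 27.6
tool_pos: [0.5094, -0.2525, 0.0509]
tool_rot: [-3.141, -0.001, -1.38]
contact_force: [-2.5, -4.1, 4.2]
opening: 0.0377
```

```bash
python3 st.py; python3 - <<'E'
from h import *
s=robot.observe(); a=robot.read_camera("wrist")
c=proj("wrist",(.509,-.252,.074),s)
f=lambda im,p,n:cv2.resize(im[int(p[1])-n:int(p[1])+n,int(p[0])-n:int(p[0])+n],(400,400),interpolation=2)
cv2.imwrite("pics/w10.png",f(a,c,60)); print(c)
E
```

```text
27.6 [ 0.5094 -0.2525  0.0509] [-3.1412e+00 -8.0000e-04 -1.3798e+00] [-0.743  0.599  0.276] [-2.5 -4.1  4.2] 2.356
[317.28710778 331.92773304]
```

View pics/w10.png

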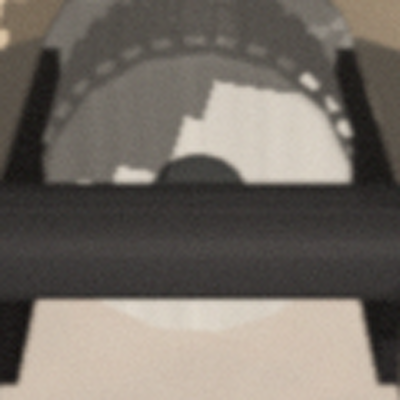

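The mark has slipped behind the bar (the hub is at (200,180)), which confirms the pads slid once the cap bottomed. Torque reaches zero near yaw −1.368, so the target is about +0.204.

Request:
{"method": "carry_out", "body": {"series": [{"jaw":0,"travel":[0,0,-0.0005],"twist":-1},{"jaw":0,"travel":[0,0,-0.00175],"twist":-1},{"jaw":0,"travel":[0,0,-0.00175],"twist":-1},{"jaw":0,"travel":[0,0,-0.00175],"twist":-1},{"jaw":0,"travel":[0,0,-0.00175],"twist":-1},{"jaw":0,"travel":[0,0,-0.00175],"twist":-1},{"jaw":0,"travel":[0,0,-0.00175],"twist":-1},{"jaw":0,"travel":[0,0,-0.00175],"twist":-1}]}}

```text
time: 28.65
tool_pos: [0.5099, -0.2522, 0.0517]
tool_rot: [-3.141, -0.001, -0.54]
contact_force: [-0.3, -3.3, 4.3]
opening: 0.0376
```

Request:
{"method": "carry_out", "body": {"series": [{"jaw":0,"travel":[0,0,-0.00175],"twist":-1},{"jaw":0,"travel":[0,0,-0.00175],"twist":-1},{"jaw":0,"travel":[0,0,-0.00175],"twist":-1},{"jaw":0,"travel":[0,0,-0.00175],"twist":-1},{"jaw":0,"travel":[0,0,-0.00175],"twist":-1},{"jaw":0,"travel":[0,0,-0.00175],"twist":-1},{"jaw":0,"travel":[0,0,-0.00175],"twist":-1},{"jaw":0,"travel":[0,0,0],"twist":-0.13}]}}

```text
time: 29.65
tool_pos: [0.5099, -0.2517, 0.0524]
tool_rot: [-3.141, -0.002, 0.203]
contact_force: [0.9, -0.5, 4.6]
opening: 0.0375
```

Request:
{"method": "carry_out", "body": {"series": [{"jaw":0,"travel":[0,0,0],"twist":0},{"jaw":0,"travel":[0,0,0],"twist":0}]}}

```text
time: 29.9
tool_pos: [0.5099, -0.2517, 0.0524]
tool_rot: [3.142, -0.001, 0.202]
contact_force: [1.7, 0.2, 4.7]
opening: 0.0376
```

```bash
python3 st.py; python3 - <<'E'
from h import *
s=robot.observe(); a=robot.read_camera("wrist"); b=robot.read_camera("top")
c=proj("wrist",(.509,-.252,.074),s)
f=lambda im,p,n:cv2.resize(im[int(p[1])-n:int(p[1])+n,int(p[0])-n:int(p[0])+n],(400,400),interpolation=2)
cv2.imwrite("pics/w11.png",np.hstack([f(a,c,60),cv2.resize(a[60:360,0:300],(400,400))])); print(c)
E
```

```text
29.9 [ 0.5099 -0.2517  0.0524] [ 3.1415e+00 -1.4000e-03  2.0160e-01] [ 0.063 -0.133 -0.048] [1.7 0.2 4.7] 0.775
[314.67641111 330.5346762 ]
```

View pics/w11.png

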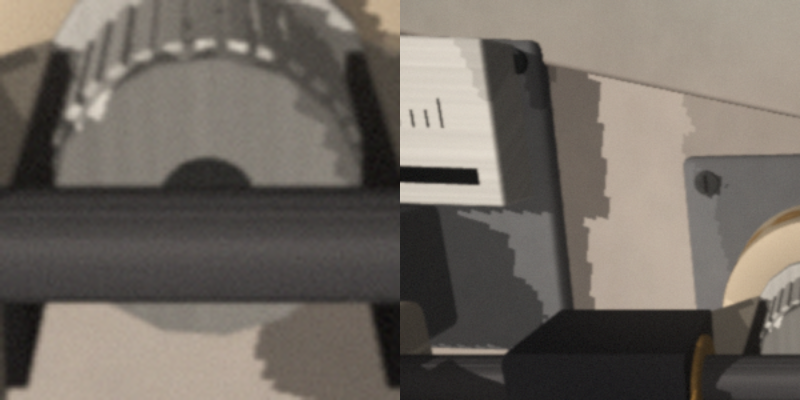

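```bash
python3 -c "
from h import *
print(robot.hand_in())"; 
```

```text
the job is handed in; nothing more can be done
None
```

I finished both parts in the order you asked and handed the job in at about 30 s, with the gripper still closed on the cap.

- **Length gauge:** The left tab is the pointed one. I turned the knob about 2.15 rad counter-clockwise, in two grips. After I let go, the last wrist picture put the pointer tip within about 0.1–0.3 mm of the mark tip along the scale.
- **Screw cap:** I turned it clockwise until it bottomed, somewhere between 3.14 and 3.35 rad, where the torque rose to 0.4–0.6 N m. I then unloaded it to zero torque and backed it off. By the measured tool angle that is about 1.57 rad, a quarter turn. Torque at the end was only 0.05 N m, the cap's own thread friction.

**Not fully confirmed:**
- **Pad slip:** The pads slid a little on the cap once it hit the stop. I therefore measured the quarter turn from the zero-torque angle instead of the starting angle.
- **Cap mark hidden:** The cap's mark was behind the gripper bar at the end. The quarter turn rests on the tool angle and torque; no picture confirms it.

I touched none of the other items. The highest contact force I read was about 15 N.

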